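# Close up the fraction collector

## Task

The fraction collector has been left open after loading. With the fingertips, push both tube trays fully home into the housing, then gently push the dark red cover over and down until it is fully shut, without letting it slam. Only push on the outside: do not grip anything, do not touch the tubes in the trays or the inside of the cover, and leave the bottles, the jar on the housing and everything else standing where they are.

Things in the scene. Friction and masses are not known exactly. Their poses are not given: they have to be found in the camera images.
- collector: Fixed low grey housing of the fraction collector, 260 (x) x 340 (y) x 105 mm high. Origin at the centre of its underside on the table; its x axis points from its front (the tray side, facing the robot) to its rear, its y axis to its left, z up. Place and yaw vary. The two trays are in its front left part; its right part (y from -170 to -44 mm) is a solid deck with a screen on the front, flat on top at 105 mm.
- tray_left (a joint): Opening of the left tray in m: 0 is fully home, larger is pulled out towards the collector's -x (up to 0.14). It slides with about 2 N of friction and stays where it is left. It carries tubes (see tubes_left).
- tray_right (a joint): The same for the right tray, which lies beside the left one.
- tray_left_front (a point): Centre line of the left tray's white front plate, on its outer face, 65 mm above the table; moves with the tray. The plate is 92 mm wide, 20 mm thick and reaches from 17 to 95 mm above the table. The face looks to the collector's -x. When home, this face stands 20 mm in front of the housing (150 mm in front of the collector's origin); this point is 108 mm to the left of the origin.
- tray_right_front (a point): The same point on the right tray's white front plate (same sizes; 98 mm to the right of the left one, so 10 mm to the left of the collector's origin).
- tubes_left (a point): Middle of the tops of the left tray's two rows of six fixed tubes with orange caps, 93 mm above the table, 140 mm behind the tray's front face; moves with the tray. The tubes fill the tray (225 x 86 mm, from right behind the front plate). Not to be touched, nor the inner side of the front plate.
- tubes_right (a point): The same in the right tray. Not to be touched.
- cover (a joint): Angle of the dark red hinged cover in rad: 0 is shut (lying level on top of the housing over the trays), 1.57 is standing upright, up to 1.85 leaning outward. It is hinged on the collector's left (+y) top edge, the hinge line runs along the collector's x axis. A stiff hinge (0.32 N m friction) holds it at any angle; about 1 to 4 N near the free edge moves it.
- cover_hinge (a point): Point on the cover's hinge line (105 mm above the table, 160 mm to the left of the collector's origin), level with cover_push along the hinge line. The cover is a plate 8 mm thick with a 3 mm grey lining on its inner side (not to be touched), 200 mm along the hinge (its front edge is 75 mm in front of the collector's origin, i.e. 35 mm in front of this point) and reaches 192 mm from the hinge line to its free edge. Shut, its underside is at 105 mm and its top at 113 mm.
- cover_push (a point): Point on the cover's outer face (the one that is on top when shut, and looks to the left when the cover stands upright), 150 mm from the hinge line; 35 mm from the cover's front edge. A good place to push; moves with the cover.
- jar: Small white jar with a green cap, 48 mm diameter, 50 mm high, standing on the housing's right deck. Origin at the centre of its underside. Leave alone.
- amber_bottle: Amber bottle, 70 mm diameter, 170 mm high, on the table beside the collector. Origin: centre of its underside. Leave alone.
- blue_bottle: Blue bottle, 66 mm diameter, 160 mm high, on the table beside the collector. Origin: centre of its underside. Leave alone.
- white_bottle: White bottle with a red cap, 60 mm diameter, 140 mm high, on the table beside the collector. Origin: centre of its underside. Leave alone.
- tip_box: Blue pipette tip box with grey lid, 87 x 122 x 58 mm high, on the table. Origin: centre of its underside. Leave alone.
- tube_stand: Black block 60 x 60 x 30 mm holding one upright tube with orange cap, 104 mm high in all, on the table. Origin: centre of its underside. Leave alone.
- beaker: White beaker, 70 mm diameter, 85 mm high, on the table. Origin: centre of its underside. Leave alone.

How it is judged (in metres and radians):
On the way, in this order (a step that is already met when the one before it is completed fails the run):
1. both trays are fully home, the cover still up (value of joint each of tray_left, tray_right below 0.005 m and value of joint cover above 0.5 rad), for 0.2 s.
2. the cover is shut over the trays (value of joint each of tray_left, tray_right below 0.005 m and value of joint cover below 0.05 rad), for 0.2 s.
At the end, for the whole second after the job is handed in: Both trays are within 5 mm of fully home, the cover is within 0.05 rad (about 10 mm at its free edge) of shut and at rest, and no bystander has moved more than 25 mm (all of step 2 and velocity of joint cover between -0.05 and 0.05 rad/s and distance of each of amber_bottle, blue_bottle, white_bottle, jar, tip_box, tube_stand, beaker from where it was at the start of the episode below 0.025 m and linear speed of each of amber_bottle, blue_bottle, white_bottle, jar, tip_box, tube_stand, beaker below 0.02 m/s); the robot touches nothing.
It fails at once if a bottle, the jar, the tip box, the tube stand or the beaker is knocked, lifted or moved more than 25 mm (distance of any of amber_bottle, blue_bottle, white_bottle, jar, tip_box, tube_stand, beaker from where it was at the start of the episode above 0.025 m).
It fails at once if a finger touches the tubes, or reaches behind a tray front or inside the cover, as in gripping them (contact force between the fingers and tray_left_c2 above 1 N or contact force between the fingers and tray_right_c2 above 1 N or contact force between the fingers and cover_c1 above 1 N).
It fails at once if the cover is slammed (faster than 2.5 rad/s) (velocity of joint cover below -2.5 rad/s).
It also fails if it takes over 69 s, if anything falls off the work surface, if the arm or the gripper's body presses on something with over 40 N, if the wrist force passes 120 N, or if a joint passes its speed limit or range.

## Robot

A 6-joint arm with a two-finger parallel gripper is mounted at the origin on the work surface. World frame = base frame: x ahead of the robot, y to its left, z up, the work surface at z = 0. Lengths are in mm, angles in rad, forces in N, time in s.
With the tool pointing down it reaches from about 250 to 800 mm from the base axis. Payload 3.9 kg.
Tool frame: the origin (TCP) lies midway between the tips of the shut fingers; the grasp point (between the pads) lies 19 mm behind it; z points along the fingers, y is the direction in which the jaws open and shut (so a half turn about z gives the same grasp; the last joint's range is limited). The gripper opens to 85 mm and grips with 20 to 120 N. Pads are 22 mm wide; open, the fingers measure 114 mm over their backs; the gripper's body (76 mm by 85 mm) begins 54 mm behind the grasp point. The pads swing forward as they close: fully open they stand 13 mm farther back than shut.
Start: joints at [1.3, 0.26, -0.138, 1.173, 0, 1.571], TCP at [140.434, 505.859, 231.304] pointing down, gripper open.
Joint ranges: [-2.78, 2.78], [-0.83, 1.72], [-1.28, 1.37], [-1.9, 2.12], [-1.57, 1.48], [-3.14, 3.14]. Speed limits (rad/s): [2.57, 2.57, 3.14, 3.14, 3.14, 3.14].

## Interface

Orientations are given as a rotation vector (axis times angle).
In Python, from plant import * gives the robot as it stands.
- The arm moves only by the tool carry_out, never from a script. Its argument "motion" is text: rows parted by semicolons, each of 7 numbers parted by spaces: the shift along the tool's x, y, z in cm, then the turn, a rotation vector about the tool's x, y, z in rad, then the finger opening in cm, from 0 to 8.54. In form: tx ty tz rx ry rz fingers; .... A call has 1 to 5 rows; each row shifts and turns the commanded pose from where the row before left it, along the tool's axes as they then stand; what a row does not reach is not made up. A row lasts 1/8 s, in which the tool goes at most 62.5 mm and 10.7 degrees, less where a joint would pass 70% of its speed; a pose out of reach is approached as far as the arm can. A call with a gripper value outside its range is refused whole. The fingers move at their own pace and stop on an object; "squeeze" is the grip in N (left out, the last holds). Time passes only in rows, so rows that do not move let the fingers close. It gives the time, the measured TCP pose, the force and the opening at its end, in the units of the state.
- state(): the state, without advancing time (a new reading comes with each control period).
- read_camera(name): name is "scene" or "side" or "wrist"; returns the picture (400x640x3 uint8, red, green, blue); there is no depth.
- camera_params(name): a dict with "camera_matrix" (3x3 intrinsics, pixels), "rvec" (rotation vector, rad) and "tvec" (3), from world to camera coordinates, as OpenCV has them. Camera axes: x right, y down, z forward; pixel columns grow to the right and rows downward; lengths in mm; the calibration is good to about 2 mm. A picture is of the moment at which its call begins: read the wrist's pose just before it. camera_params takes no time and is no camera call; for the wrist camera it gives the pose at the moment of the call.
- finish_job(): hands the job in, once; it reports no verdict.
The state is a dict: "clock": time; "q": joint angles; "dq": joint speeds; "effort": joint torques, N m; "position": TCP position; "orientation": TCP orientation; "force": force on the tool from outside, world axes, zero at the start; "wrist_torque": the same for the moment, N m; "grip_width": finger opening in mm.
Only numpy, scipy, OpenCV 4.12 (cv2) and the standard library are available. Lean on these libraries where they do the work, as an engineer would, in place of code of your own. Each camera call takes 0.05 s, during which the arm holds its last target. There are 200 camera calls.

## Working session

There is one attempt and no reset: what is moved stays moved. The work goes in short steps, Python scripts to look and compute and a tool call to move; the robot and the scene stay as the last step left them, time stands still between calls to the robot, and variables do not carry over. Pictures are saved under pics/ and viewed, about 8 in all and at most 12, crops included, and the job is handed in when it is done.

Besides the shell and the picture viewer there is one more tool, called after ">>>" as name(argument=value, ...) on one line, values as JSON. carry_out: Moves the arm, as the interface text tells. Its arguments: {"type":"object","properties":{"motion":{"type":"string"},"squeeze":{"type":"number"}},"required":["motion"]}

```bash
mkdir -p pics; ls; python3 - <<'E'
from plant import *
import cv2
s=state();print(s['clock'],s['position'],s['orientation'],s['grip_width'])
for n in("scene","side"):
    cv2.imwrite(f'pics/{n}0.png',read_camera(n)[:,:,::-1]);p=camera_params(n);print(n,p)
E
```

```text
pics
0.0 [140.26589948 505.21688159 230.48592818] [-4.24037347e-01 -3.11261812e+00  2.95299537e-03] 85.62406006509276
scene {'camera_matrix': array([[472.8130756 ,   0.        , 319.49728208],
       [  0.        , 472.8130756 , 195.10144511],
       [  0.        ,   0.        ,   1.        ]]), 'rvec': array([ 1.6685482 ,  1.71312056, -0.79403074]), 'tvec': array([  20.74238176, -254.97817651, 1693.70196175])}
side {'camera_matrix': array([[396.6695049 ,   0.        , 322.16457761],
       [  0.        , 396.6695049 , 190.13585286],
       [  0.        ,   0.        ,   1.        ]]), 'rvec': array([ 2.36680476, -0.00732218,  0.03071467]), 'tvec': array([-515.29537453,   53.39411088, 1336.02225743])}
```

View pics/scene0.png

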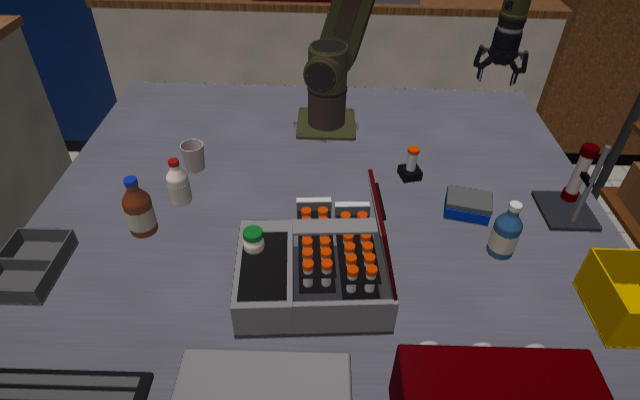

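View pics/side0.png

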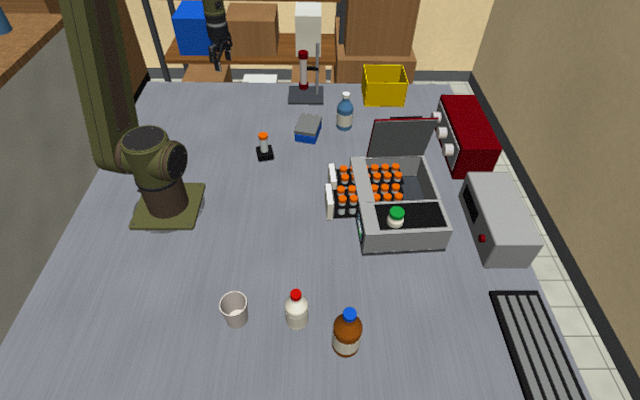

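Scene: the collector is at about (315,270), trays out towards the robot, cover upright and leaning out on the image's right. Side view shows it at about (390,205). I'll zoom in to get the corners.

```bash
python3 - <<'E'
import cv2
a=cv2.imread('pics/scene0.png')[160:340,220:420]
b=cv2.imread('pics/side0.png')[105:260,310:460]
cv2.imwrite('pics/c1.png',cv2.resize(a,None,fx=4,fy=3.3333,interpolation=cv2.INTER_CUBIC)) 
cv2.imwrite('pics/c2.png',cv2.resize(b,None,fx=3.8,fy=3.8,interpolation=cv2.INTER_CUBIC))
E
```

```text
(no output)
```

View pics/c1.png

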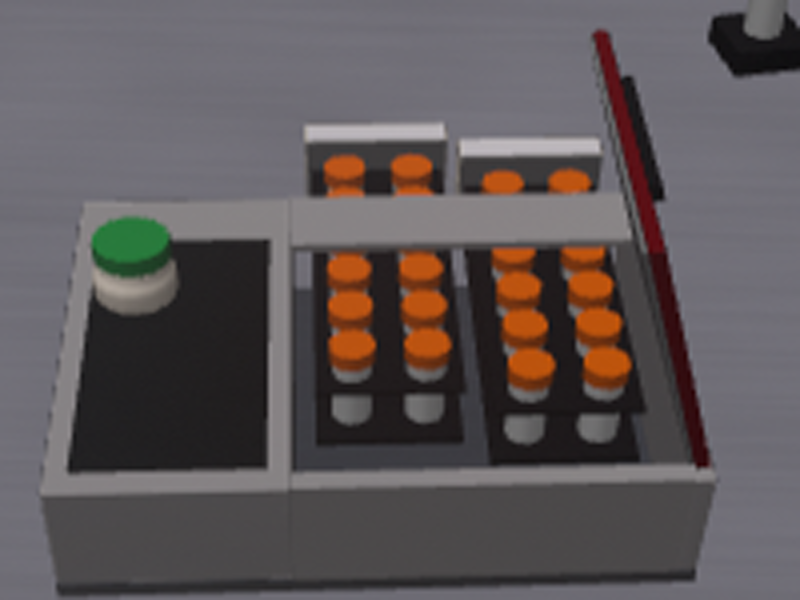

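View pics/c2.png

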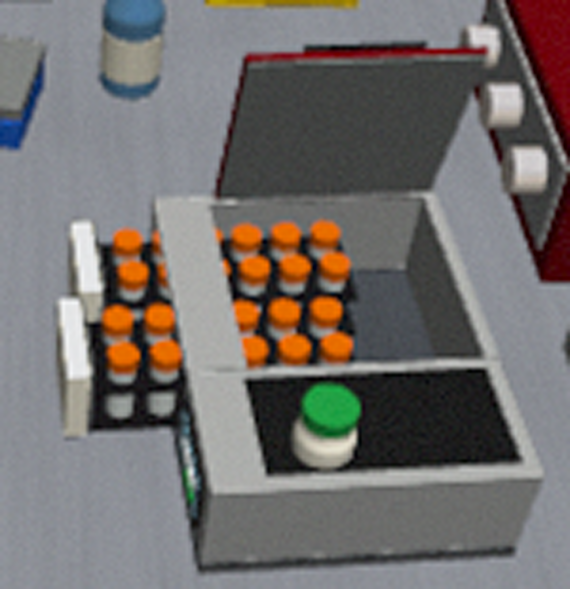

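Crops show: housing top corners in c1 at (42,492), (714,476), (84,204); in c2 at (155,198), (432,193), (540,474), (190,490). Tray plate top edges in c1 are (304..445,125) and (458..600,140). The cover's free edge in c2 runs (245,58)–(487,52). I'll fit the pose from these.

```bash
cat > h.py <<'E'
import numpy as np,cv2,json
from plant import *
P={n:camera_params(n) for n in("scene","side")}
def proj(n,X):
    p=P[n];return cv2.projectPoints(np.atleast_2d(np.array(X,float)),p['rvec'],p['tvec'],p['camera_matrix'],None)[0][:,0]
def crop(n,u,v): return (220+u/4,160+v/3.33333) if n=="scene" else (310+u/3.8,105+v/3.8)
def W(c,X):
    x,y,a=c;X=np.atleast_2d(np.array(X,float));R=np.array([[np.cos(a),-np.sin(a),0],[np.sin(a),np.cos(a),0],[0,0,1]])
    return X@R.T+[x,y,0]
E
python3 - <<'E'
from h import *
from scipy.optimize import least_squares
O=[("scene",(42,492),(130,-170,105)),("scene",(714,476),(130,170,105)),("scene",(84,204),(-130,-170,105)),("scene",(57,592),(130,-170,0)),("scene",(694,578),(130,170,0)),
("scene",(290,203),(-130,-44,105)),("side",(155,198),(-130,170,105)),("side",(432,193),(130,170,105)),("side",(190,490),(-130,-170,105)),("side",(540,474),(130,-170,105)),("side",(200,568),(-130,-170,0)),("side",(515,550),(130,-170,0))]
def res(c):
    return np.array([proj(n,W(c,X))[0]-crop(n,*uv) for n,uv,X in O])
r=least_squares(lambda c:res(c).ravel(),[550,0,0],x_scale=[100,100,.1],loss='soft_l1');c=r.x
print('collector',c);print(res(c).round(1).tolist())
def cov(th,x,d,t): # d along from hinge, t=height above underside
    return (x,160-d*np.cos(th)+t*np.sin(th),105+d*np.sin(th)+t*np.cos(th))
T=[("scene",(304,127),'r',-36),("scene",(445,124),'r',56),("scene",(458,142),'l',62),("scene",(600,139),'l',154),("side",(70,226),'l',154),("side",(60,302),'r',56)]
for k in 'lr':
    f=least_squares(lambda t:np.ravel([proj(n,W(c,(-150-t[0],y,95)))[0]-crop(n,*uv) for n,uv,q,y in T if q==k]),[50]);print(k,f.x,f.fun.round(1))
C=[("side",(245,58),-75,192),("side",(487,52),125,192),("scene",(600,33),-75,192)]
f=least_squares(lambda t:np.ravel([proj(n,W(c,cov(t[0],x,d,4)))[0]-crop(n,*uv) for n,uv,x,d in C]),[1.6]);print('cover',f.x,f.fun.round(1))
th=f.x[0];print('push',W(c,cov(th,-40,150,8)),'free',W(c,[cov(th,-75,192,8),cov(th,125,192,8)]))
print('fronts',W(c,[(-150,108,65),(-150,10,65)]))
json.dump(list(c),open('c.json','w'))
# bystander ground positions
def ground(n,u,v,z=0):
    p=P[n];R=cv2.Rodrigues(p['rvec'])[0];o=-R.T@p['tvec'];d=R.T@np.linalg.inv(p['camera_matrix'])@[u,v,1];return (o+d*(z-o[2])/d[2]).round(0)
for nm,n,u,v,z in [('blue','scene',502,250,0),('tipbox','scene',469,192,58),('stand','scene',410,172,30),('jar','scene',253,233,155),('amber','scene',142,228,0),('white','scene',180,200,0)]: print(nm,ground(n,u,v,z))
E
```

```text
collector [ 7.51158109e+02 -2.34116893e+01  6.25612905e-02]
[[-0.9, 0.0], [1.0, 0.5], [-0.4, -1.8], [0.4, 0.8], [-0.0, 0.6], [0.5, -2.4], [-1.0, -0.6], [-0.3, -1.9], [4.6, 0.2], [1.0, 0.1], [-1.3, 1.0], [-1.1, 1.4]]
l [52.08200141] [ 0.  -0.8  0.2 -0.4  0.9 -2. ]
r [71.2934913] [ 0.2 -0.5  0.4 -0.1  0.4 -1.8]
cover [1.33326185] [-0.4 -0.2  0.2 -0.5 -0.7 -1.6]
push [[702.95369026 106.30763041 252.67061888]] free [[668.64004494  94.25585128 293.49130438]
 [868.24878107 106.759949   293.49130438]]
fronts [[594.69934388  74.99895493  65.        ]
 [600.82635176 -22.80932578  65.        ]]
blue [609. 462.   0.]
tipbox [445. 401.  58.]
stand [319. 258.  30.]
jar [ 730. -155.  155.]
amber [ 561. -484.    0.]
white [ 442. -412.    0.]
```

```bash
cat >> h.py <<'E'
def tip():
    c=json.load(open('c.json'));s=state();R=cv2.Rodrigues(np.array(s['orientation']))[0]
    Rc=W((0,0,c[2]),np.eye(3))
    print('t',s['clock'],'coll xyz',(Rc@(s['position']-[c[0],c[1],0])).round(1),'toolx,z coll',(Rc@R[:,0]).round(3),(Rc@R[:,2]).round(3),'F',np.round(s['force'],1),'q',np.round(s['q'],2))
    return s
E
python3 -c "
from h import *
tip()"
```

```text
t 0.1 coll xyz [-576.6  565.8  230.5] toolx,z coll [-0.945  0.327  0.   ] [-0.001 -0.002 -1.   ] F [-0.6  0.7 -0.4] q [ 1.3   0.26 -0.14  1.17  0.    1.57]
```

>>> carry_out(motion="0 0 0 0 0 -0.166 8.5; 0 0 0 0 0 -0.167 8.5; -3.2 -5.2 0 0 0 0 8.5; -3.2 -5.2 0 0 0 0 8.5; -3.2 -5.2 0 0 0 0 8.5")

```text
clock: 0.72
position: [246.5, 354.5, 230.9]
orientation: [0.1, -3.14, 0.001]
force: [0.8, 1.0, -0.3]
grip_width: 85.2
```

>>> carry_out(motion="-3.2 -5.2 0 0 0 0 8.5; -3.2 -5.2 0 0 0 0 8.5; -3.2 -5.2 0 0 0 0 8.5; -3.2 -5.2 0 0 0 0 8.5; -3.2 -5.2 0 0 0 0 8.5")

```text
clock: 1.35
position: [422.5, 104.7, 231.2]
orientation: [-0.098, 3.14, 0.0]
force: [1.5, 0.9, 0.9]
grip_width: 84.8
```

```bash
python3 -c "
from h import *
tip()"
```

```text
t 1.35 coll xyz [-320.   148.4  231.2] toolx,z coll [-1.  0. -0.] [ 0.  0. -1.] F [1.5 0.9 0.9] q [ 0.24  0.11 -0.33  1.13  0.    0.18]
```

>>> carry_out(motion="-2.2 -4.5 0 0 0 0 8.5; -2.2 -4.5 0 0 0 0 8.5; 0 0 5.8 0 0 0 8.5; 0 0 5.8 0 0 0 8.5; 0 0 5.8 0 0 0 8.5")

```text
clock: 1.98
position: [471.3, 19.1, 55.7]
orientation: [-0.096, 3.139, 0.0]
force: [0.6, -0.5, -0.7]
grip_width: 84.9
```

```bash
python3 - <<'E'
from h import *
tip()
a=read_camera("side")[80:260,260:460];b=read_camera("scene")[100:280,220:420]
cv2.imwrite('pics/d1.png',cv2.resize(np.hstack([a,b]),None,fx=2,fy=2,interpolation=cv2.INTER_CUBIC)[:,:,::-1])
E
```

```text
t 1.975 coll xyz [-276.7   60.    55.7] toolx,z coll [-1.     0.001 -0.001] [ 0.001  0.    -1.   ] F [ 0.6 -0.5 -0.7] q [ 0.04  0.32 -0.56  0.69  0.   -0.02]
```

View pics/d1.png

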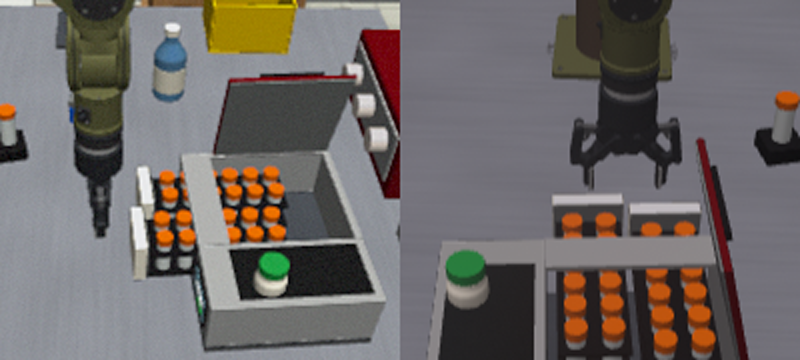

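The open fingers stand centred in front of the two plates (right half, about (590,185) and (660,185)). Pushing both trays together.

>>> carry_out(motion="-1.5 0 0 0 0 0 8.5; -1.5 0 0 0 0 0 8.5; -1.5 0 0 0 0 0 8.5; -1.5 0 0 0 0 0 8.5; -1.5 0 0 0 0 0 8.5")

```text
clock: 2.7
position: [545.7, 24.2, 57.7]
orientation: [0.098, -3.138, 0.0]
force: [-5.8, -1.2, 3.1]
grip_width: 85.1
```

>>> carry_out(motion="-1 0 0 0 0 0 8.5; -1 0 0 0 0 0 8.5; -0.7 0 0 0 0 0 8.5; -0.5 0 0 0 0 0 8.5; 0 0 0 0 0 0 8.5")

```text
clock: 3.32
position: [579.2, 26.3, 57.3]
orientation: [-0.098, 3.138, 0.0]
force: [-1.3, 0.3, -1.1]
grip_width: 85.1
```

```bash
python3 -c "
from h import *
tip()"
```

```text
t 3.325 coll xyz [-168.5   60.4   57.3] toolx,z coll [-1.     0.    -0.002] [ 0.002  0.    -1.   ] F [-1.3  0.3 -1.1] q [ 0.05  0.47 -0.29  0.8   0.   -0.02]
```

>>> carry_out(motion="-0.3 0 0 0 0 0 8.5; -0.3 0 0 0 0 0 8.5; -0.2 0 0 0 0 0 8.5")

```text
clock: 3.7
position: [585.9, 26.7, 57.2]
orientation: [0.098, -3.14, -0.0]
force: [-3.9, 1.3, 1.3]
grip_width: 84.9
```

>>> carry_out(motion="-0.2 0 0 0 0 0 8.5; -0.2 0 0 0 0 0 8.5")

```text
clock: 3.95
position: [586.6, 26.8, 57.2]
orientation: [0.099, -3.134, -0.0]
force: [-13.4, -0.9, 11.6]
grip_width: 85.1
```

>>> carry_out(motion="-0.2 0 0 0 0 0 8.5; -0.2 0 0 0 0 0 8.5; 0 0 0 0 0 0 8.5")

```text
clock: 4.32
position: [586.5, 26.8, 57.0]
orientation: [0.099, -3.127, -0.0]
force: [-19.0, -1.3, 16.0]
grip_width: 85.1
```

```bash
python3 - <<'E'
from h import *
tip()
a=read_camera("side")[120:260,300:460];b=read_camera("scene")[140:280,240:400]
cv2.imwrite('pics/d2.png',cv2.resize(np.hstack([a,b]),None,fx=2.5,fy=2.5,interpolation=cv2.INTER_CUBIC)[:,:,::-1])
E
```

```text
t 4.325 coll xyz [-161.2   60.4   57. ] toolx,z coll [-1.    -0.001  0.013] [-0.013  0.    -1.   ] F [-19.   -1.3  16. ] q [ 0.05  0.5  -0.26  0.83  0.   -0.02]
```

View pics/d2.png

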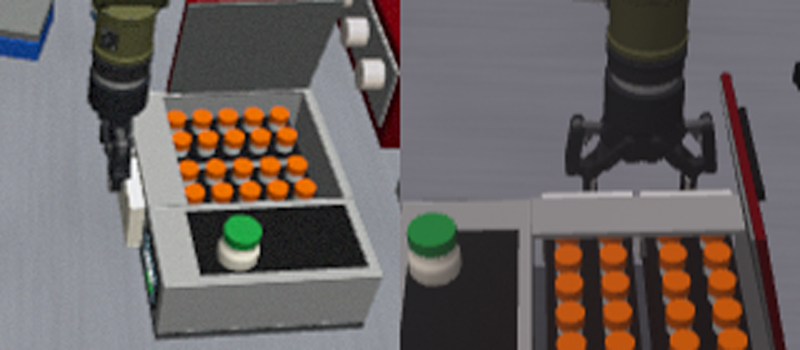

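Both plate fronts are flush against the housing in both halves, and the TCP stopped at −161 mm (plate face −150 plus an 11 mm half pad), so the trays are home. Backing off, closing the fingers and going round to the cover's outside.

>>> carry_out(motion="4 0 0 0 0 0 8.5; 4 0 0 0 0 0 8.5; 0 0 -4.9 0 0 0 0; 0 0 -4.9 0 0 0 0; 0 0 -4.8 0 0 0 0", squeeze=20)

```text
clock: 5.05
position: [516.1, 22.0, 205.4]
orientation: [-0.097, 3.136, -0.001]
force: [0.8, -0.6, -0.6]
grip_width: 31.1
```

>>> carry_out(motion="0 0 -4.8 0 0 0 0; 0 4.5 0 0 0 0 0; 0 4.5 0 0 0 0 0; 0 4.5 0 0 0 0 0; 0 0 0 0 0 0 0")

```text
clock: 5.68
position: [507.5, 159.8, 251.7]
orientation: [-0.104, 3.136, 0.002]
force: [-0.7, 0.5, -1.0]
grip_width: -0.3
```

>>> carry_out(motion="-4.6 0 0 0 0 0 0; -4.6 0 0 0 0 0 0; -4.6 0 0 0 0 0 0; -4.6 0 0 0 0 0 0; 0 0 0 0 0 0 0")

```text
clock: 6.3
position: [693.4, 167.0, 248.6]
orientation: [-0.094, 3.139, -0.001]
force: [-1.3, -0.6, -1.2]
grip_width: -0.1
```

```bash
python3 - <<'E'
from h import *
print(tip()['grip_width'])
a=read_camera("side")[50:230,300:480];b=read_camera("scene")[100:280,260:440]
cv2.imwrite('pics/d3.png',cv2.resize(np.hstack([a,b]),None,fx=2.2,fy=2.2,interpolation=cv2.INTER_CUBIC)[:,:,::-1])
E
```

```text
t 6.3 coll xyz [-45.8 193.7 248.6] toolx,z coll [-1.     0.003 -0.001] [ 0.001 -0.001 -1.   ] F [-1.3 -0.6 -1.2] q [ 0.24  0.6   0.46  1.43 -0.    0.18]
-0.06281981375980224
```

View pics/d3.png

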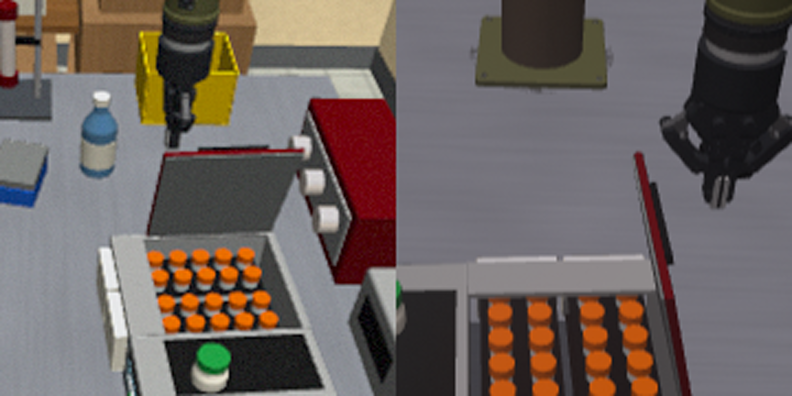

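Fingers are shut and clear of the cover's outer face, with the dark handle further back. The knuckles stick out sideways towards the cover's edge, so I'll move out 3 cm and turn the tool 90° before pushing.

>>> carry_out(motion="0.5 3 0 0 0 0 0; 0 0 0 0 0 0.175 0; 0 0 0 0 0 0.175 0; 0 0 0 0 0 0.175 0; 0 0 0 0 0 0.175 0")

```text
clock: 7.02
position: [681.6, 197.5, 252.8]
orientation: [0.993, 2.979, 0.001]
force: [0.3, -0.8, -0.6]
grip_width: -0.0
```

>>> carry_out(motion="0 0 0 0 0 0.175 0; 0 0 0 0 0 0.175 0; 0 0 0 0 0 0.175 0; 0 0 0 0 0 0.175 0; 0 0 0 0 0 0.17 0")

```text
clock: 7.65
position: [681.6, 197.5, 252.9]
orientation: [2.156, 2.284, 0.002]
force: [-1.0, -0.6, -0.5]
grip_width: -0.0
```

>>> carry_out(motion="-2 0 0 0 0 0 0; -2 0 0 0 0 0 0; -1.5 0 0 0 0 0 0; -0.8 0 0 0 0 0 0; 0 0 0 0 0 0 0")

```text
clock: 8.28
position: [686.7, 134.1, 251.3]
orientation: [-2.151, -2.289, -0.0]
force: [-0.3, -0.2, 0.4]
grip_width: 0.1
```

```bash
python3 - <<'E'
from h import *
tip()
th=1.333
print([(a,round(160-150*np.cos(a)+8*np.sin(a)+11,1),round(105+150*np.sin(a)+8*np.cos(a),1)) for a in np.arange(1.333,-.15,-.1)])
E
```

```text
t 8.275 coll xyz [-54.5 161.3 251.3] toolx,z coll [0.001 1.    0.   ] [-0.  0. -1.] F [-0.3 -0.2  0.4] q [0.19 0.58 0.42 1.41 0.   1.7 ]
[(np.float64(1.333), np.float64(143.4), np.float64(252.7)), (np.float64(1.2329999999999999), np.float64(128.8), np.float64(249.2)), (np.float64(1.1329999999999998), np.float64(114.7), np.float64(244.2)), (np.float64(1.0329999999999997), np.float64(101.0), np.float64(237.9)), (np.float64(0.9329999999999996), np.float64(88.1), np.float64(230.3)), (np.float64(0.8329999999999995), np.float64(76.0), np.float64(221.4)), (np.float64(0.7329999999999994), np.float64(64.9), np.float64(211.3)), (np.float64(0.6329999999999993), np.float64(54.8), np.float64(200.2)), (np.float64(0.5329999999999993), np.float64(45.9), np.float64(188.1)), (np.float64(0.43299999999999916), np.float64(38.2), np.float64(175.2)), (np.float64(0.3329999999999991), np.float64(31.9), np.float64(161.6)), (np.float64(0.23299999999999899), np.float64(26.9), np.float64(147.4)), (np.float64(0.1329999999999989), np.float64(23.4), np.float64(132.8)), (np.float64(0.03299999999999881), np.float64(21.3), np.float64(117.9)), (np.float64(-0.06700000000000128), np.float64(20.8), np.float64(102.9))]
```

>>> carry_out(motion="-0.9 0 0 0 0 0 0; -0.9 0 0 0 0 0 0; -0.75 0 0.1 0 0 0 0; -0.75 0 0.1 0 0 0 0; -0.7 0 0.25 0 0 0 0")

```text
clock: 8.9
position: [689.1, 94.9, 246.8]
orientation: [-2.15, -2.29, -0.0]
force: [-0.4, 0.8, 0.8]
grip_width: -0.4
```

>>> carry_out(motion="-0.7 0 0.25 0 0 0 0; -0.7 0 0.3 0 0 0 0; -0.7 0 0.3 0 0 0 0; -0.65 0 0.4 0 0 0 0; -0.65 0 0.4 0 0 0 0")

```text
clock: 9.52
position: [691.4, 60.5, 230.3]
orientation: [2.15, 2.29, -0.0]
force: [-0.1, 0.7, 2.0]
grip_width: 0.1
```

```bash
python3 - <<'E'
from h import *
tip()
a=read_camera("side")[50:230,300:480];b=read_camera("scene")[100:280,240:420]
cv2.imwrite('pics/d4.png',cv2.resize(np.hstack([a,b]),None,fx=2.2,fy=2.2,interpolation=cv2.INTER_CUBIC)[:,:,::-1])
E
```

```text
t 9.525 coll xyz [-54.4  87.5 230.3] toolx,z coll [-0.     1.    -0.001] [ 0.    -0.001 -1.   ] F [-0.1  0.7  2. ] q [ 0.09  0.57  0.34  1.35 -0.    1.6 ]
```

View pics/d4.png

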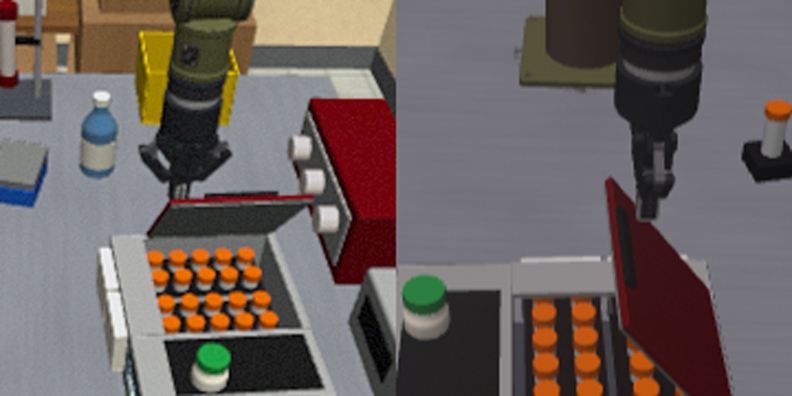

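The cover is swinging down under the fingertip and the fingers are on its outer face only. Continuing along the arc.

>>> carry_out(motion="-0.6 0 0.45 0 0 0 0; -0.6 0 0.45 0 0 0 0; -0.55 0 0.5 0 0 0 0; -0.55 0 0.5 0 0 0 0; -0.5 0 0.55 0 0 0 0")

```text
clock: 10.25
position: [693.1, 32.8, 205.5]
orientation: [2.15, 2.29, 0.0]
force: [0.4, -0.7, 1.9]
grip_width: -0.3
```

>>> carry_out(motion="-0.5 0 0.55 0 0 0 0; -0.45 0 0.6 0 0 0 0; -0.45 0 0.6 0 0 0 0; -0.4 0 0.65 0 0 0 0; -0.4 0 0.65 0 0 0 0")

```text
clock: 10.88
position: [694.4, 11.1, 174.8]
orientation: [-2.15, -2.29, -0.0]
force: [0.4, -0.4, 0.5]
grip_width: 0.1
```

>>> carry_out(motion="-0.3 0 0.7 0 0 0 0; -0.3 0 0.7 0 0 0 0; -0.25 0 0.7 0 0 0 0; -0.25 0 0.7 0 0 0 0; -0.2 0 0.7 0 0 0 0")

```text
clock: 11.5
position: [695.1, -1.6, 139.8]
orientation: [-2.15, -2.29, -0.0]
force: [0.8, 0.4, 0.4]
grip_width: 0.1
```

```bash
python3 -c "
from h import *
tip()"
```

```text
t 11.5 coll xyz [-54.6  25.2 139.8] toolx,z coll [-0.001  1.     0.   ] [-0.  0. -1.] F [0.8 0.4 0.4] q [-0.    0.6   0.17  1.14  0.    1.51]
```

>>> carry_out(motion="-0.1 0 0.6 0 0 0 0; -0.1 0 0.6 0 0 0 0; 0 0 0.5 0 0 0 0; 0 0 0.4 0 0 0 0; 0 0 0.3 0 0 0 0")

```text
clock: 12.12
position: [695.3, -3.6, 116.0]
orientation: [-2.15, -2.29, 0.0]
force: [-0.1, -0.9, 1.3]
grip_width: 0.1
```

>>> carry_out(motion="0 0 0.3 0 0 0 0; 0 0 0.2 0 0 0 0; 0 0 0 0 0 0 0")

```text
clock: 12.5
position: [695.4, -3.6, 113.0]
orientation: [2.15, 2.29, 0.001]
force: [-3.4, -0.6, 7.1]
grip_width: 0.1
```

Contact at z = 113 mm, which is the top of the shut cover. One more press, then lift off and look.

>>> carry_out(motion="0 0 0.2 0 0 0 0; 0 0 0 0 0 0 0; 0 0 0 0 0 0 0")

```text
clock: 12.88
position: [695.4, -3.6, 112.9]
orientation: [2.149, 2.289, 0.003]
force: [-4.3, -0.3, 15.2]
grip_width: 0.4
```

>>> carry_out(motion="0 0 -1 0 0 0 0; 0 0 -4 0 0 0 0; 0 0 -5 0 0 0 0; 0 0 -5 0 0 0 0; 0 0 0 0 0 0 0")

```text
clock: 13.5
position: [698.0, -3.4, 264.8]
orientation: [2.145, 2.285, 0.011]
force: [0.1, -0.6, -0.3]
grip_width: 0.2
```

```bash
python3 - <<'E'
from h import *
tip()
a=read_camera("side");b=read_camera("scene")
cv2.imwrite('pics/d5.png',np.vstack([a[60:370,140:540],b[60:350,60:600][:, :400]*0+b[100:390,100:500]])[:,:,::-1])
c=json.load(open('c.json'))
for n in("side","scene"):print(n,proj(n,W(c,[(-75,-32,113),(125,-32,113),(-150,154,95),(-150,56,95),(-150,-36,95)])).round().tolist())
E
```

```text
t 13.5 coll xyz [-51.8  23.3 264.8] toolx,z coll [-0.001  1.    -0.   ] [ 0.01 -0.   -1.  ] F [ 0.1 -0.6 -0.3] q [-0.01  0.56  0.43  1.43  0.    1.5 ]
side [[376.0, 197.0], [439.0, 194.0], [344.0, 162.0], [348.0, 182.0], [351.0, 202.0]]
scene [[298.0, 232.0], [299.0, 301.0], [373.0, 215.0], [334.0, 215.0], [296.0, 216.0]]
```

View pics/d5.png

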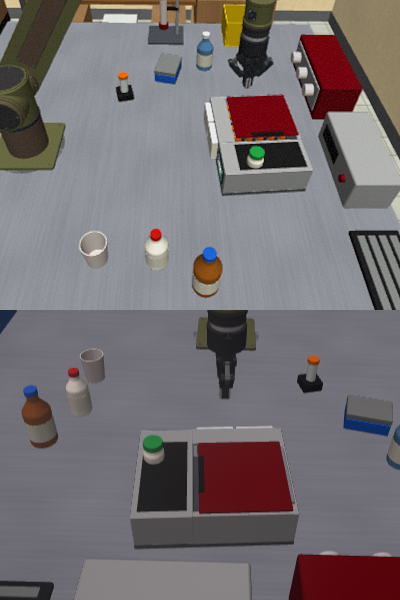

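The cover lies flat at the predicted corners, the plates are flush, and the bystanders are where they were. Handing in.

```bash
python3 -c "
from plant import *
print(finish_job())"
```

```text
the job is handed in; nothing more can be done
None
```

The job is handed in: both trays are pushed home and the cover is shut. The hand-in reports no verdict, so this rests on my own checks.

- **Trays:** I pushed both together with the two open fingertips. They stopped firmly with about 19 N against the stop, and the TCP stood where the 150 mm home position puts it. The pictures show both plates flush against the housing.
- **Cover:** I pushed it down along its arc from the outside with the shut fingertips, commanding about 0.4 to 0.5 rad/s. It ended with the fingertips stopped at 113 mm, the height of the shut cover's top, under about 15 N. The last picture shows it flat and in place.
- **Surroundings:** By eye, the bottles, jar, tip box, tube stand and beaker stand where they were. I did not measure their final positions. The arm is about 150 mm above the cover and touches nothing.
- **Time and checks:** It took about 13.5 s of the 69 s. No check failed. The only disagreement was one badly read housing corner in the first pose fit (about 5 px off), and the contact positions later agreed with that fit.

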